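# Roll the support roller onto its line

## Task

The two steel rollers must lie on the two white lines across the dark setting plate, ready to carry a straightedge. One already lies on its line; roll the other one, which lies between the lines, along the plate onto the empty line, by pushing its top sideways with a fingertip, and let it come to rest centred over the line and parallel to it. It must roll, not be dragged or lifted, and everything else stays where it is.

Things in the scene. Friction and masses are not known exactly. Their poses are not given: they have to be found in the camera images.
- roller: roller to be rolled: bright steel cylinder, 36 mm in diameter, 100 mm long, 0.3 to 0.7 kg, lying on the plate between the lines, roughly parallel to them. Origin at its very centre (44 mm above the table); x axis along the cylinder; y and z turn as it rolls. Rolling resistance stops it within about 2 mm if pushed slowly. A fingertip moving with its top advances twice as far as its centre
- empty_line: the empty white line painted across the plate, 190 mm long, 4 mm wide, flat; origin at the middle of the line on the plate's top face (26 mm above the table); x axis along the line, y axis level and square to it (the direction of rolling, towards +y or -y). The roller starts 65 to 105 mm from it, on the side of the plate's middle
- set_roller: the second roller, of the same size and look, already lying on its own white line, 170 mm from the empty line; origin at its very centre, x axis along the cylinder. It must stay there
- plate: dark steel setting plate, 210 mm (x) x 380 mm (y), on a wooden base 240 x 410 mm, fixed to the table; the top face is level, 26 mm above the table. Origin at table height below its centre. The two white lines run along its x, 85 mm to either side of its middle in y
- slotted_block: dark steel block with a lengthwise slot in its top, 50 x 36 x 32 mm, standing on the plate beyond the line on the plate's +y side; origin at the centre of its underside
- gauge_block: plain bright steel block, 35 x 30 x 30 mm, standing on the plate beyond the line on the plate's -y side; origin at the centre of its underside
- brush: brush with a wooden handle lying on the table to the right of the plate; must be left alone
- screwdriver: screwdriver lying on the table to the left of the plate; must be left alone
- jar: amber jar with black cap, 60 mm across, 75 mm tall, standing to the right of the plate; origin at the centre of its underside
- loupe: small black magnifier, 40 mm across, 42 mm tall, standing to the left of the plate; origin at the centre of its underside
Not all that is in view belongs to the job. Leave any purple or red look-alike of the roller alone.

How it is judged:
By the outcome, as a careful person would: the job done as asked, in the order asked, and still so for the second after the job is handed in, with the robot touching nothing.
It also fails if it takes over 48 s, if anything falls off the work surface, if the arm or the gripper's body presses on something with over 40 N, if the wrist force passes 120 N, or if a joint passes its speed limit or range.

## Robot

A 7-joint arm with a two-finger parallel gripper is mounted at the origin on the work surface. World frame = base frame: x ahead of the robot, y to its left, z up, the work surface at z = 0. Lengths are in m, angles in rad, forces in N, time in s.
With the tool pointing down it reaches from about 0.425 to 0.825 m from the base axis. Payload 3.6 kg.
Tool frame: the origin (TCP) lies at the very end of the fingers, on their centre line; the grasp point (between the pads) lies 19 mm behind it; x points along the fingers, y is the direction in which the jaws open and shut, and the axes are right-handed (so a half turn about x gives the same grasp; the last joint's range is limited). The gripper opens to 93 mm and grips with 3 to 60 N. Pads are 15 mm wide; open, the fingers measure 128 mm over their backs; the gripper's body (75 mm by 188 mm) begins 65 mm behind the grasp point.
Start: joints at [-1.339, 0.615, -0.013, 1.423, 0.008, 1.103, -0.04], TCP at [0.166, 0.628, 0.219] pointing down, gripper open.
Joint ranges: [-3.12, 3.12], [-0.3, 2.06], [-1.34, 1.32], [0.26, 2.42], [-1.36, 4.5], [0.01, 1.98], [-2.84, 2.84]. Speed limits (rad/s): [2.79, 2.79, 3.14, 3.14, 3.14, 3.14, 3.14].

## Interface

Orientations are given as a unit quaternion [x, y, z, w].
In Python, from rig import manip gives the robot as it stands. The module is installed in compiled form; this text tells all that it offers.
- The arm moves only by the shell command python3 -m jog 'ROWS' [FORCE]. ROWS is a JSON object of lists of equal length, an entry for each row: "gripper": the closure, from -1 (fully open) to 1 (shut); "slide": the shift along the world's x, y, z in cm, a list of three; "angular": the turn, a rotation vector about the world's x, y, z in degrees, a list of three. A call has 1 to 8 rows; each row is the pose to reach, as a shift and turn from the pose commanded when the call began; what a row does not reach only later rows make up. A row lasts 1/12 s, in which the tool goes at most 41.7 mm and 7.16 degrees, less where a joint would pass 70% of its speed; a pose out of reach is approached as far as the arm can. A call with a gripper value outside its range is refused whole. The fingers move at their own pace and stop on an object; FORCE is the grip in N (left out, the last holds). Time passes only in rows, so rows that repeat a pose let the fingers close. It gives the time, the measured TCP pose, the force and the opening at its end, in the units of the state.
- manip.sense(): the state, without advancing time (a new reading comes with each control period).
- manip.grab_frame(name): name is "scene" or "top"; returns a dict with "color" (400x640x3 uint8, red, green, blue), "fx", "fy", "cx", "cy" (pixels), "cam_to_world" (4x4, takes a point from camera to world coordinates). Camera axes: x right, y down, z forward; pixel columns grow to the right and rows downward; lengths in m; the calibration is good to about 2 mm. A picture is of the moment at which its call begins. There is no depth.
- manip.finish_job(): hands the job in, once; it reports no verdict.
Trained networks look in the newest picture that a camera, given by its name, has taken for a name from the list of things; names that differ only in an ending like _2 or _b are one class to them, and where a whole thing is asked for, a point or a joint stands for the part that bears it (a point fixed in the world has none). Each returns a list of dicts, best first, with "p" (0 to 1); they miss things now and then, are a little off and sometimes report something else, mostly with a low value. They report only what shows in the picture. A call takes as long as a camera call. They do not tell look-alikes from the thing itself.
- manip.search_frame(camera, query): "box" ([left, top, right, bottom] in pixels, round what is visible of it).
- manip.regions_of(camera, query): "pixels" (400x640 bool, what is visible of it) and "box" ([left, top, right, bottom] in pixels, round what is visible of it).
- manip.pinpoint(camera, query): "xy" ([column, row] in pixels: a listed point, or the origin of a listed thing).
The state is a dict: "time_s": time; "joint_pos": joint angles; "dq": joint speeds; "tau": joint torques, N m; "ee_pos": TCP position; "tool_rot": TCP orientation; "contact_force": force on the tool from outside, world axes, zero at the start; "moment": the same for the moment, N m; "grip_width": opening from 0.0 (shut) to 1.0 (fully open).
Only numpy, scipy, OpenCV 4.12 (cv2) and the standard library are available. Lean on these libraries where they do the work, as an engineer would, in place of code of your own. Each camera call takes 0.05 s, during which the arm holds its last target.

## Working session

There is one attempt and no reset: what is moved stays moved. The work goes in short steps, Python scripts to look and compute and a shell command to move; the robot and the scene stay as the last step left them, time stands still between calls to the robot, and variables do not carry over. Pictures are saved under pics/ and viewed, and the job is handed in when it is done.

```bash
mkdir -p pics; python3 - <<'E'
from rig import manip
import cv2
for n in ["scene","top"]:
    f=manip.grab_frame(n); cv2.imwrite(f"pics/{n}0.png",f["color"][:,:,::-1]); print(n,f["fx"],f["cx"],f["cy"],f["cam_to_world"])
    for q in ["roller","set_roller","empty_line","plate","slotted_block","gauge_block","jar","loupe"]:
        print(q,[(d["xy"],round(d["p"],2)) for d in manip.pinpoint(n,q)][:4])
print(manip.sense())
E
```

```text
scene 405.54801028099325 326.28550792596116 195.97875067257232 [[ 0.62360421  0.54868339 -0.55683421  1.06197074]
 [ 0.78146429 -0.41861315  0.46268411 -0.43599278]
 [ 0.02076896 -0.72367781 -0.6898254   0.74506252]
 [ 0.          0.          0.          1.        ]]
roller [([213.9, 199.2], 0.93), ([330.5, 230.8], 0.78), ([160.4, 228.3], 0.75), ([358.8, 131.8], 0.69)]
set_roller [([288.1, 233.8], 0.97), ([323.5, 241.0], 0.35), ([261.9, 270.3], 0.15)]
empty_line [([353.4, 221.8], 0.45)]
plate [([324.8, 238.6], 0.71)]
slotted_block [([392.7, 227.6], 0.85), ([407.2, 154.4], 0.5)]
gauge_block [([221.1, 353.3], 0.19)]
jar [([222.8, 351.9], 0.74)]
loupe [([461.0, 201.8], 0.82)]
top 444.71302527467964 316.0591157095115 205.3776608861128 [[-0.01354184 -0.99708538  0.07508243  0.44032587]
 [-0.99979781  0.01238586 -0.01584054  0.01316842]
 [ 0.01486441 -0.07528176 -0.99705151  1.08123835]
 [ 0.          0.          0.          1.        ]]
roller [([178.3, 301.8], 0.72), ([331.5, 174.6], 0.67), ([252.2, 293.9], 0.63), ([392.3, 298.1], 0.59)]
set_roller [([366.8, 192.1], 0.56), ([331.6, 174.8
[... 280 characters left out ...]
, ([298.0, 176.7], 0.34)]
{'time_s': 0.9, 'joint_pos': array([-1.33850881,  0.61487703, -0.01259451,  1.42339493,  0.00813362,
        1.10339378, -0.040429  ]), 'dq': array([ 0.00070732,  0.00086293,  0.00099174,  0.00164002, -0.00258684,
       -0.00031049, -0.00127878]), 'tau': array([-4.18425807e-04, -4.58807945e+01,  2.08740025e-01, -1.66032511e+01,
       -6.11250987e-02,  1.32738001e-02,  3.52119741e-05]), 'ee_pos': array([0.16632342, 0.62833571, 0.21865685]), 'tool_rot': array([ 0.09122396,  0.70119878, -0.09123948,  0.70119456]), 'contact_force': array([-0.20914183, -0.57995858,  0.63666423]), 'moment': array([-0.02197084,  0.01248691,  0.00260644]), 'grip_width': 1.001572444438436}
```

View pics/scene0.png

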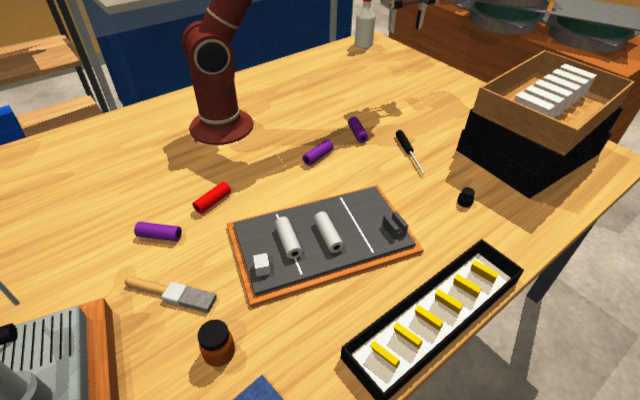

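View pics/top0.png

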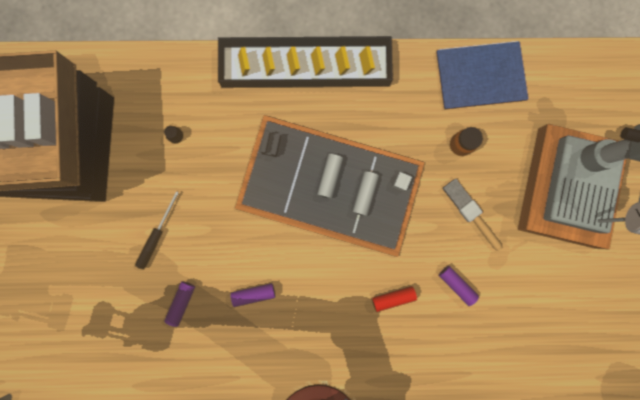

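```bash
python3 -c "
import cv2
a=cv2.imread('pics/top0.png')[90:270,220:460];cv2.imwrite('pics/crop0.png',cv2.resize(a,None,fx=3.3,fy=3.3,interpolation=cv2.INTER_CUBIC))"
```

```text
(no output)
```

View pics/crop0.png

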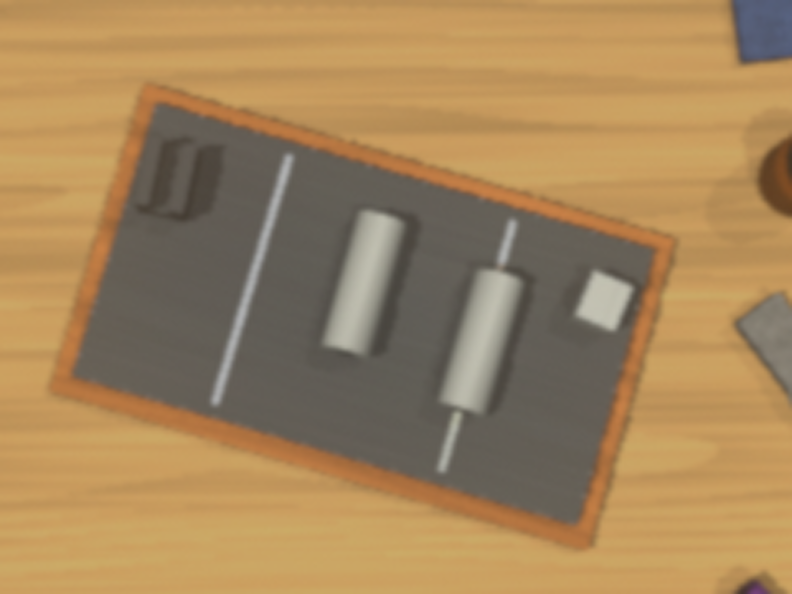

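```bash
cat > h.py <<'E'
from rig import manip
import cv2, numpy as np
def ray(f,uv,z):
    T=f["cam_to_world"]; d=T[:3,:3]@np.array([(uv[0]-f["cx"])/f["fx"],(uv[1]-f["cy"])/f["fy"],1]); o=T[:3,3]
    return o+d*(z-o[2])/d[2]
def proj(f,p):
    T=f["cam_to_world"]; c=T[:3,:3].T@(np.asarray(p)-T[:3,3]); return np.array([c[0]/c[2]*f["fx"]+f["cx"],c[1]/c[2]*f["fy"]+f["cy"]])
def fit(f,mask,z):
    vu=np.argwhere(mask); P=np.array([ray(f,(u,v),z)[:2] for v,u in vu]); 
    c=P.mean(0); w,V=np.linalg.eigh(np.cov((P-c).T)); a=V[:,1]; a=a if a[0]>0 else -a
    t=(P-c)@a; s=(P-c)@np.array([-a[1],a[0]])
    c=c+a*(t.max()+t.min())/2
    return c,np.degrees(np.arctan2(a[1],a[0])),np.ptp(t),np.ptp(s),len(P)
def at(ms,uv):
    for m in ms:
        if m["pixels"][int(uv[1])-3:int(uv[1])+4,int(uv[0])-3:int(uv[0])+4].any() : return m
E
python3 - <<'E'
from h import *
for n in ["top","scene"]:
    f=manip.grab_frame(n)
    for q,z in [("roller",.044),("set_roller",.044),("empty_line",.026)]:
        for m in manip.regions_of(n,q)[:7]:
            if m["pixels"].sum()<30: continue
            r=fit(f,m["pixels"],z); print(n,q,round(m["p"],2),np.round(m["box"]),np.round(r[0],4),np.round(r[1:],3))
print(manip.sense()["time_s"])
E
```

```text
top roller 0.93 [231. 286. 276. 308.] [0.3139 0.1451] [-7.9361e+01  1.0200e-01  3.4000e-02  6.3000e+02]
top roller 0.78 [439. 266. 477. 304.] [ 0.3278 -0.3319] [4.3526e+01 1.0500e-01 3.7000e-02 6.9300e+02]
top roller 0.71 [165. 278. 193. 325.] [0.2959 0.3123] [-2.3929e+01  1.0300e-01  3.7000e-02  7.0100e+02]
top roller 0.66 [372. 284. 416. 314.] [ 0.3004 -0.1819] [-7.6379e+01  1.0100e-01  3.6000e-02  6.6700e+02]
top roller 0.63 [320. 154. 340. 197.] [ 0.5875 -0.0379] [-1.5801e+01  1.0700e-01  3.6000e-02  6.6000e+02]
top set_roller 0.77 [353. 169. 379. 214.] [ 0.5444 -0.1207] [-1.7673e+01  1.0100e-01  3.7000e-02  6.4100e+02]
top empty_line 0.61 [288. 140. 310. 211.] [0.595  0.0422] [-1.7384e+01  1.8400e-01  6.0000e-03  1.6200e+02]
scene roller 0.97 [193. 182. 230. 213.] [ 0.324  -0.1907] [-7.1201e+01  1.1200e-01  4.6000e-02  5.0100e+02]
scene roller 0.81 [315. 212. 345. 252.] [ 0.5876 -0.0346] [-1.7216e+01  1.2500e-01  3.9000e-02  6.2900e+02]
scene roller 0.76 [134. 220. 182. 243.] [ 0.3516 -0.3417] [3.9904e+01 1.1800e-01 4.5000e-02 6.6300e+02]
scene roller 0.72 [350. 118. 367. 142.] [0.3211 0.2963] [-2.7226e+01  1.4000e-01  4.2000e-02  3.2100e+02]
scene roller 0.62 [396. 128. 425. 171.] [0.4866 0.3457] [-2.7096e+01  2.0100e-01  3.2000e-02  2.9800e+02]
scene roller 0.58 [302. 138. 336. 161.] [0.3379 0.1312] [-7.5539e+01  1.2300e-01  4.7000e-02  3.7800e+02]
scene set_roller 0.94 [278. 215. 303. 258.] [ 0.5456 -0.1169] [-1.8067e+01  1.2500e-01  3.6000e-02  6.2900e+02]
scene set_roller 0.35 [315. 211. 346. 254.] [ 0.5885 -0.0345] [-1.785e+01  1.220e-01  3.900e-02  6.080e+02]
scene empty_line 0.46 [354. 218. 366. 240.] [0.6157 0.0391] [-1.7194e+01  6.5000e-02  5.0000e-03  3.6000e+01]
1.3
```

```bash
cat >> h.py <<'E'
def fine(f,uv,z=.044,thr=None,verbose=0):
    """bright blob round uv on the plate, edges by half level, several thresholds"""
    S=8; g=cv2.cvtColor(f["color"],cv2.COLOR_RGB2GRAY)
    u0,v0=int(uv[0])-45,int(uv[1])-45; c=cv2.resize(g[v0:v0+90,u0:u0+90],None,fx=S,fy=S,interpolation=cv2.INTER_CUBIC)
    out=[]
    for t in ([thr] if thr else [120,130,140,150]):
        n,l=cv2.connectedComponents((c>t).astype(np.uint8)); k=l[45*S,45*S]
        if not k: out.append(None); continue
        m=cv2.morphologyEx((l==k).astype(np.uint8),cv2.MORPH_OPEN,np.ones((6*S,6*S),np.uint8)) if z>.03 else (l==k)
        vu=np.argwhere(m)
        if len(vu)<50: continue
        vu=vu[::7]; P=np.array([ray(f,(u0+(u+.5)/S-.5,v0+(v+.5)/S-.5),z)[:2] for v,u in vu])
        r=cv2.minAreaRect((P*1e4).astype(np.float32)); 
        cc=P.mean(0); w,V=np.linalg.eigh(np.cov((P-cc).T)); a=V[:,1]*np.sign(V[0,1])
        out.append((t,np.round(np.array(r[0])/1e4,4),np.round(np.array(r[1])/1e4,4),np.round(r[2],1),np.round(cc,4),round(float(np.degrees(np.arctan2(a[1],a[0]))),2)))
    return out
E
python3 - <<'E'
from h import *
from scipy.spatial.transform import Rotation as R
f=manip.grab_frame("top")
g=cv2.cvtColor(f["color"],cv2.COLOR_RGB2GRAY); print(g[176,305:385])
for uv,z in [((330,176),.044),((366,193),.044),((298,175),.026)]:
    for o in fine(f,uv,z): print(uv,o)
s=manip.sense(); print(R.from_quat(s["tool_rot"]).as_matrix().round(3))
E
```

```text
[ 91  91  91  91  91  91  90  91  91  92  92  92  91  89  87  85  89 111
 137 155 165 173 179 184 187 187 182 173 164 154 139 121 101  81  73  72
  75  84  92  94  95  94  94  94  95  95  95  95  95  94  95  95  93  91
  88  84  83  94 115 136 151 162 169 176 181 185 187 185 178 169 158 144
 123  99  81  77  83  92  95  95]
(330, 176) (120, array([ 0.5898, -0.0363]), array([0.0312, 0.103 ]), np.float64(73.1), array([ 0.5899, -0.0363]), -16.69)
(330, 176) (130, array([ 0.5899, -0.0362]), array([0.0291, 0.102 ]), np.float64(73.0), array([ 0.5901, -0.0362]), -16.8)
(330, 176) (140, array([ 0.5901, -0.036 ]), array([0.0267, 0.1007]), np.float64(72.7), array([ 0.5901, -0.036 ]), -16.93)
(330, 176) (150, array([ 0.5901, -0.0358]), array([0.024 , 0.0995]), np.float64(72.7), array([ 0.5901, -0.0358]), -17.11)
(366, 193) (120, array([ 0.5473, -0.1197]), array([0.0315, 0.1036]), np.float64(72.2), array([ 0.5471, -0.1196]), -17.69)
(366, 193) (130, array([ 0.5474, -0.1197]), array([0.0295, 0.102 ]), np.float64(72.1), array([ 0.5472, -0.1196]), -17.71)
(366, 193) (140, array([ 0.5473, -0.1195]), array([0.027 , 0.1008]), np.float64(71.8), array([ 0.5471, -0.1194]), -17.93)
(366, 193) (150, array([ 0.5475, -0.1194]), array([0.0242, 0.0997]), np.float64(71.4), array([ 0.5474, -0.1195]), -17.84)
(298, 175) (120, array([0.5955, 0.0433]), array([0.0084, 0.1916]), np.float64(72.8), array([0.595 , 0.0435]), -17.3)
(298, 175) None
(298, 175) None
(298, 175) None
[[-0.     0.256  0.967]
 [-0.     0.967 -0.256]
 [-1.    -0.    -0.   ]]
```

```bash
python3 -m jog '{"gripper":[1,1,1,1,1,1,1,1],"slide":[[1.5,-2.5,0],[3.5,-5.5,0],[5.5,-8.5,0],[7.5,-11.5,0],[9,-14.5,0],[11,-17.5,0],[13,-20.5,0],[15,-24,0]],"angular":[[0,0,0],[0,0,-0.3],[0,0,-0.6],[0,0,-0.9],[0,0,-1.2],[0,0,-1.5],[0,0,-1.8],[0,0,-2.1]]}' 15
python3 -m jog '{"gripper":[1,1,1,1,1,1,1,1],"slide":[[2,-3,0],[4,-6,0],[6,-9,0],[8,-12,0],[9.5,-15,0],[11,-18,0],[13,-21,0],[15,-24,0]],"angular":[[0,0,0],[0,0,0],[0,0,0],[0,0,0],[0,0,0],[0,0,0],[0,0,0],[0,0,0]]}'
```

```text
time_s: 2.02
ee_pos: [0.317, 0.3879, 0.219]
tool_rot: [0.104, 0.699, -0.103, 0.7]
contact_force: [0.5, -0.4, -0.0]
grip_width: 0.475
time_s: 2.68
ee_pos: [0.4669, 0.1469, 0.219]
tool_rot: [0.104, 0.699, -0.104, 0.7]
contact_force: [0.4, 0.0, 0.1]
grip_width: 0.009
```

```bash
python3 -m jog '{"gripper":[1,1,1,1,1,1,1,1],"slide":[[2,-3,0],[4,-6,-1],[6,-9,-2.5],[8,-12,-4.5],[9.5,-15,-7],[11,-18,-9.5],[11.9,-19.5,-11.5],[11.9,-19.5,-13]],"angular":[[0,0,0],[0,0,0],[0,0,0],[0,0,0],[0,0,0],[0,0,0],[0,0,0],[0,0,0]]}'
python3 - <<'E'
from h import *
f=manip.grab_frame("scene"); cv2.imwrite("pics/s1.png",cv2.resize(f["color"][150:320,220:450,::-1],None,fx=3.4,fy=3.4,interpolation=cv2.INTER_CUBIC))
f=manip.grab_frame("top"); cv2.imwrite("pics/t1.png",cv2.resize(f["color"][90:270,220:460,::-1],None,fx=3.3,fy=3.3,interpolation=cv2.INTER_CUBIC))
print(manip.sense()["ee_pos"],manip.sense()["joint_pos"])
E
```

```text
time_s: 3.35
ee_pos: [0.5864, -0.0535, 0.0867]
tool_rot: [0.105, 0.699, -0.108, 0.699]
contact_force: [0.2, -0.4, 0.4]
grip_width: 0.005
[ 0.58346608 -0.04776959  0.08585781] [-0.008629    0.67487393  0.08490793  1.7558235  -0.08000719  0.72027547
  1.3913014 ]
```

View pics/s1.png

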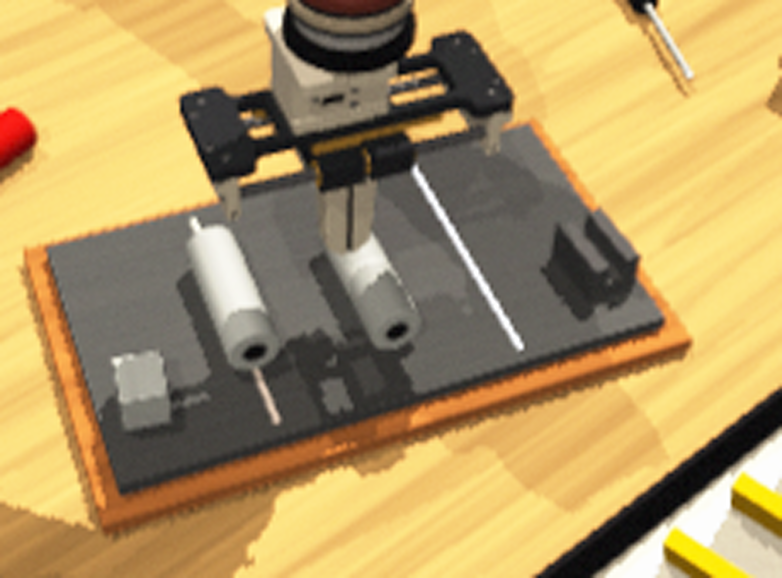

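View pics/t1.png

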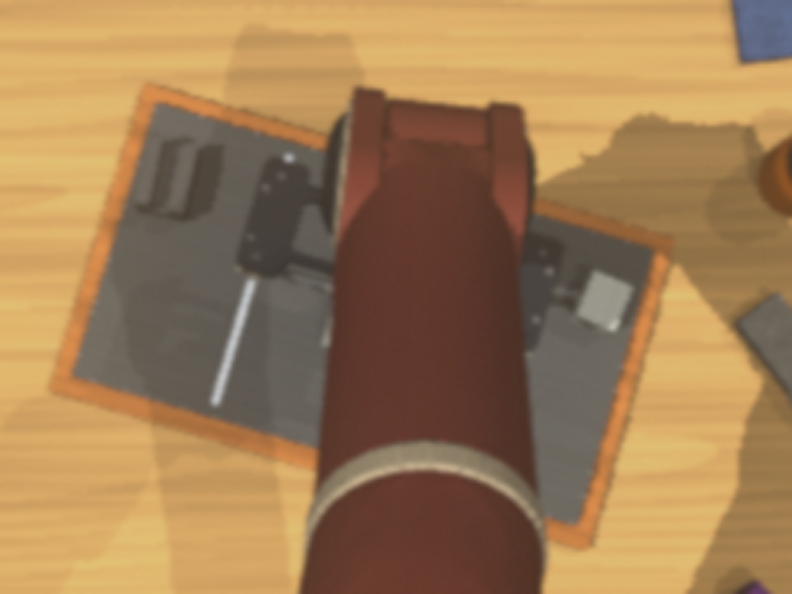

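```bash
python3 - <<'E'
from h import *
f=manip.grab_frame("scene"); s=manip.sense(); p=s["ee_pos"]; print(p)
n=np.array([.299,.954])
for k in (-.094,.094,-.088,.088):
    for z in (.09,.11,.13,.15,.17): print(k,z,((proj(f,[*(p[:2]+k*n),z])-[220,150])*3.4).round())
print("tip",((proj(f,p)-[220,150])*3.4).round())
E
```

```text
[ 0.58447955 -0.04651064  0.08761439]
-0.094 0.09 [212. 269.]
-0.094 0.11 [210. 247.]
-0.094 0.13 [208. 225.]
-0.094 0.15 [206. 202.]
-0.094 0.17 [204. 179.]
0.094 0.09 [482. 196.]
0.094 0.11 [484. 175.]
0.094 0.13 [487. 153.]
0.094 0.15 [489. 131.]
0.094 0.17 [492. 107.]
-0.088 0.09 [221. 266.]
-0.088 0.11 [219. 245.]
-0.088 0.13 [218. 223.]
-0.088 0.15 [216. 200.]
-0.088 0.17 [214. 176.]
0.088 0.09 [474. 199.]
0.088 0.11 [476. 177.]
0.088 0.13 [478. 155.]
0.088 0.15 [481. 133.]
0.088 0.17 [483. 109.]
tip [351. 234.]
```

```bash
python3 -m jog '{"gripper":[1,1,1,1,1,1],"slide":[[0,0,-0.8],[0,0,-1.6],[0,0,-2.2],[0,0,-2.5],[0,0,-2.5],[0,0,-2.5]],"angular":[[0,0,0],[0,0,0],[0,0,0],[0,0,0],[0,0,0],[0,0,0]]}'
python3 -m jog '{"gripper":[1,1,1],"slide":[[0,0,-0.1],[0,0,-0.2],[0,0,-0.2]],"angular":[[0,0,0],[0,0,0],[0,0,0]]}'
```

```text
time_s: 4.0
ee_pos: [0.5853, -0.0464, 0.0637]
tool_rot: [0.104, 0.699, -0.104, 0.699]
contact_force: [-0.2, 0.5, 0.3]
grip_width: 0.006
time_s: 4.25
ee_pos: [0.5854, -0.0467, 0.0617]
tool_rot: [0.104, 0.699, -0.104, 0.699]
contact_force: [-0.2, 0.7, 0.1]
grip_width: 0.006
```

```bash
python3 -m jog '{"gripper":[1,1,1],"slide":[[0,0,-0.05],[0,0,-0.1],[0,0,-0.1]],"angular":[[0,0,0],[0,0,0],[0,0,0]]}'
```

```text
time_s: 4.5
ee_pos: [0.5854, -0.0468, 0.0608]
tool_rot: [0.104, 0.699, -0.104, 0.699]
contact_force: [0.2, -0.6, 1.2]
grip_width: 0.004
```

```bash
python3 -m jog '{"gripper":[1,1,1],"slide":[[0,0,-0.05],[0,0,-0.1],[0,0,-0.1]],"angular":[[0,0,0],[0,0,0],[0,0,0]]}'
python3 - <<'E'
from h import *
f=manip.grab_frame("scene"); cv2.imwrite("pics/s2.png",cv2.resize(f["color"][180:280,270:400,::-1],None,fx=6,fy=6,interpolation=cv2.INTER_CUBIC))
E
```

```text
time_s: 4.75
ee_pos: [0.5853, -0.0472, 0.0604]
tool_rot: [0.104, 0.699, -0.104, 0.699]
contact_force: [-2.2, -0.3, 4.9]
grip_width: -0.002
```

View pics/s2.png

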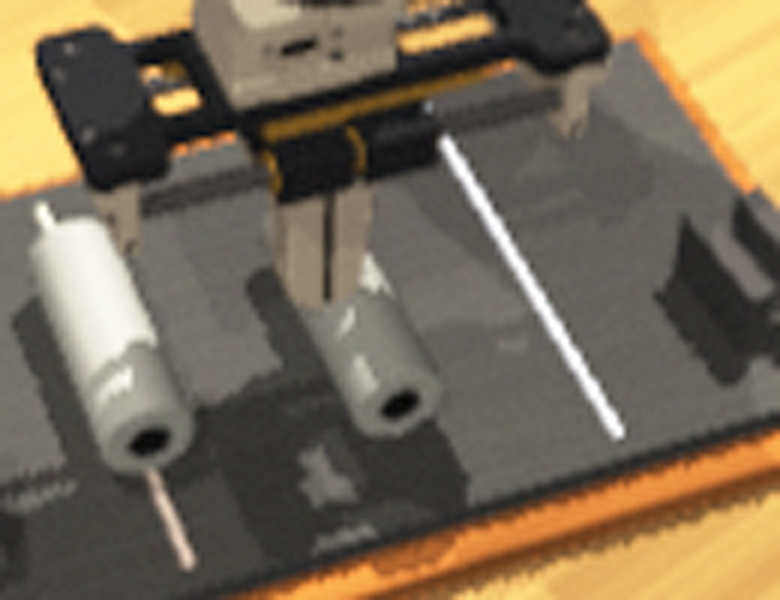

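```bash
python3 -m jog '{"gripper":[1,1,1,1,1,1,1,1],"slide":[[0.1,0.3,-0.03],[0.25,0.85,-0.03],[0.47,1.5,-0.03],[0.72,2.3,-0.03],[0.95,3.05,-0.03],[1.15,3.7,-0.03],[1.3,4.2,-0.03],[1.36,4.4,-0.03]],"angular":[[0,0,0],[0,0,0],[0,0,-0.1],[0,0,-0.2],[0,0,-0.2],[0,0,-0.3],[0,0,-0.3],[0,0,-0.3]]}'
python3 -m jog '{"gripper":[1,1],"slide":[[0,0,0],[0,0,0]],"angular":[[0,0,0],[0,0,0]]}'
python3 - <<'E'
from h import *
f=manip.grab_frame("scene"); cv2.imwrite("pics/s3.png",cv2.resize(f["color"][180:280,270:400,::-1],None,fx=6,fy=6,interpolation=cv2.INTER_CUBIC))
E
```

```text
time_s: 5.47
ee_pos: [0.5994, 0.0, 0.0607]
tool_rot: [0.106, 0.699, -0.104, 0.7]
contact_force: [-1.3, 1.4, 5.9]
grip_width: 0.006
time_s: 5.63
ee_pos: [0.5994, -0.0003, 0.0607]
tool_rot: [0.106, 0.699, -0.104, 0.699]
contact_force: [-2.1, 3.2, 7.5]
grip_width: 0.008
```

View pics/s3.png

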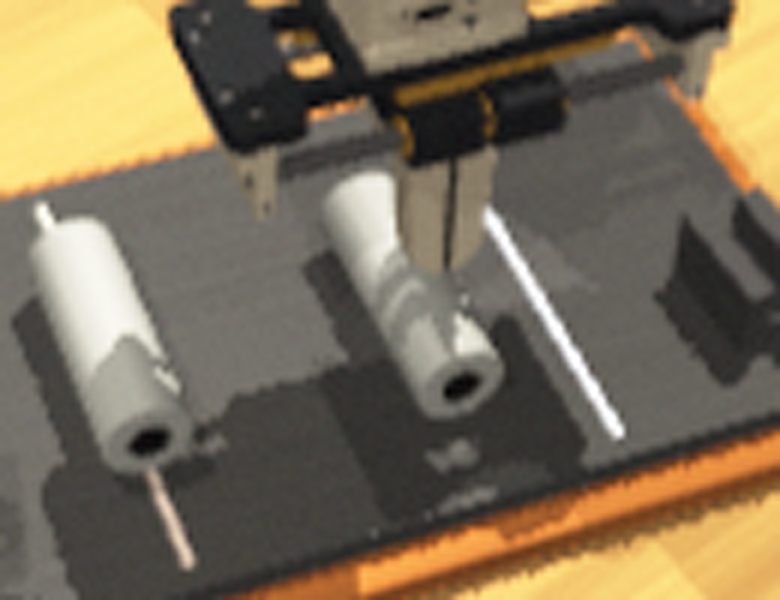

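```bash
python3 -m jog '{"gripper":[1,1,1,1,1,1,1,1],"slide":[[0,0,0.3],[0,0,1.2],[-0.2,-0.8,1.2],[-0.5,-1.6,1.2],[-0.75,-2.4,1.2],[-0.75,-2.4,0.8],[-0.75,-2.4,0.4],[-0.75,-2.4,0.3]],"angular":[[0,0,0],[0,0,0],[0,0,0],[0,0,0],[0,0,0],[0,0,0],[0,0,0],[0,0,0]]}'
python3 - <<'E'
from h import *
print(manip.sense()["ee_pos"],manip.sense()["contact_force"])
f=manip.grab_frame("scene"); cv2.imwrite("pics/s4.png",cv2.resize(f["color"][180:280,270:400,::-1],None,fx=6,fy=6,interpolation=cv2.INTER_CUBIC))
E
```

```text
time_s: 6.35
ee_pos: [0.5906, -0.0267, 0.0612]
tool_rot: [0.106, 0.7, -0.106, 0.698]
contact_force: [0.4, 0.8, 0.2]
grip_width: 0.006
[ 0.5906346  -0.02673     0.06118761] [0.37259016 0.8261103  0.16000388]
```

View pics/s4.png

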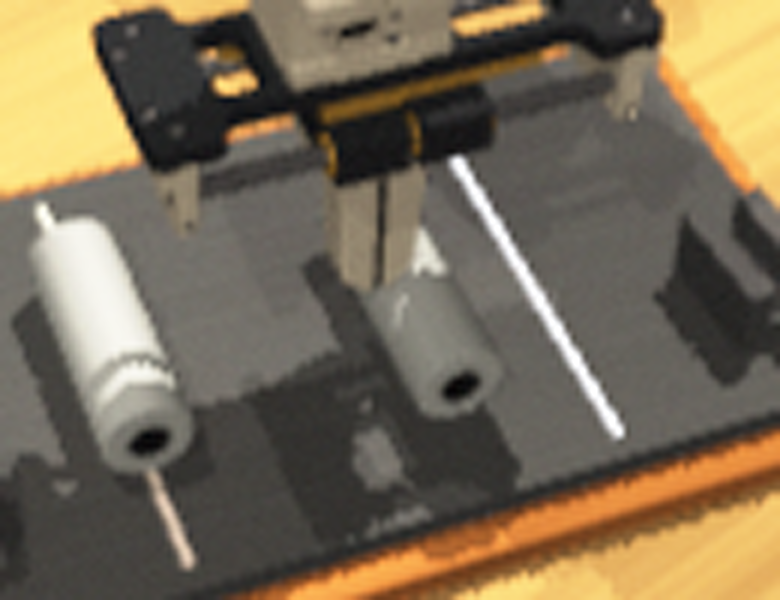

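```bash
python3 -m jog '{"gripper":[1,1,1,1],"slide":[[0.06,0.2,0],[0.06,0.2,-0.15],[0.06,0.2,-0.28],[0.06,0.2,-0.28]],"angular":[[0,0,0],[0,0,0],[0,0,0],[0,0,0]]}'
python3 -m jog '{"gripper":[1,1,1,1,1,1,1,1],"slide":[[0.1,0.3,0],[0.25,0.85,0],[0.47,1.5,0],[0.72,2.3,0],[0.95,3.05,0],[1.15,3.7,0],[1.3,4.2,0],[1.36,4.4,0]],"angular":[[0,0,0],[0,0,0],[0,0,-0.1],[0,0,-0.2],[0,0,-0.2],[0,0,-0.3],[0,0,-0.3],[0,0,-0.3]]}'
python3 -m jog '{"gripper":[1,1,1,1,1,1,1,1],"slide":[[0,0,0],[0,0,0.3],[0,0,1.2],[-2,-6,3],[-4,-9,6],[-6,-12,8],[-9,-15,8],[-12,-18,8]],"angular":[[0,0,0],[0,0,0],[0,0,0],[0,0,0],[0,0,0],[0,0,0],[0,0,0],[0,0,0]]}'
python3 - <<'E'
from h import *
f=manip.grab_frame("top"); cv2.imwrite("pics/t5.png",cv2.resize(f["color"][90:270,220:460,::-1],None,fx=3.3,fy=3.3,interpolation=cv2.INTER_CUBIC))
E
```

```text
time_s: 6.73
ee_pos: [0.5922, -0.0248, 0.0603]
tool_rot: [0.106, 0.699, -0.106, 0.699]
contact_force: [-0.9, -0.5, 3.9]
grip_width: 0.005
time_s: 7.4
ee_pos: [0.6062, 0.0224, 0.0609]
tool_rot: [0.108, 0.699, -0.106, 0.699]
contact_force: [-2.1, 1.1, 5.9]
grip_width: 0.005
time_s: 8.07
ee_pos: [0.5038, -0.1445, 0.1399]
tool_rot: [0.107, 0.697, -0.108, 0.701]
contact_force: [0.8, -0.7, 0.5]
grip_width: 0.001
```

View pics/t5.png

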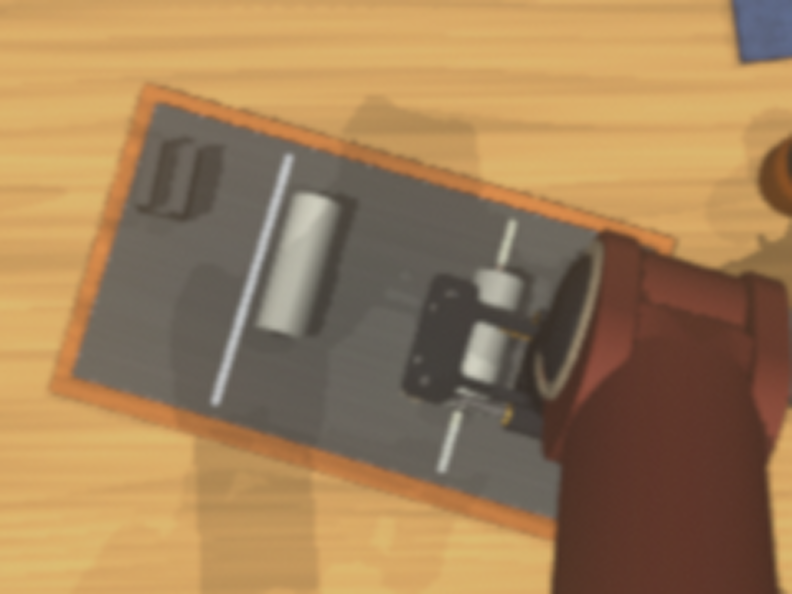

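Roller now at crop (298,263), i.e. top pixel (310,170), and line at crop (252,280). Nothing else has moved. Measuring.

```bash
cat >> h.py <<'E'
def rep(uv):
    f=manip.grab_frame("top"); a=np.radians(-17.45); A=np.array([np.cos(a),np.sin(a)]); N=np.array([-A[1],A[0]])
    L=np.array([.595,.0434])
    for o in fine(f,uv):
        if o: d=o[4]-L; print(o[0],o[4],o[2],o[5],"n",round(d@N*1e3,1),"a",round(d@A*1e3,1))
    s=manip.sense(); print(s["ee_pos"],s["time_s"])
    return f
E
python3 - <<'E'
from h import *
f=rep((310,170)); g=cv2.cvtColor(f["color"],cv2.COLOR_RGB2GRAY); print(g[170,285:330])
for o in fine(f,(298,175),.026): print(o)
E
```

```text
120 [0.6046 0.0111] [0.0312 0.1033] -16.78 n -27.9 a 18.8
130 [0.605  0.0114] [0.0291 0.1022] -16.95 n -27.5 a 19.1
140 [0.6055 0.0116] [0.0274 0.1015] -17.24 n -27.2 a 19.6
150 [0.6061 0.0118] [0.0254 0.1003] -17.36 n -26.8 a 20.1
[ 0.49771844 -0.15037022  0.13906551] 8.1667
[ 99  99 100 101 102 102 101 102 101 102 116 156 186 170 119  91  93 113
 138 158 169 174 178 181 182 182 178 169 157 144 130 116 100  83  72  69
  71  79  89  92  91  91  92  92  92]
(120, array([0.5959, 0.0436]), array([0.0101, 0.1931]), np.float64(72.6), array([0.5973, 0.0429]), -17.23)
None
None
None
```

```bash
python3 -m jog '{"gripper":[1,1,1,1,1,1,1,1],"slide":[[2.5,3.5,0],[5,7,0],[7.5,10.5,-1],[10,14,-3],[11.6,16.15,-5],[11.6,16.15,-6.8],[11.6,16.15,-7.6],[11.6,16.15,-7.6]],"angular":[[0,0,0],[0,0,0],[0,0,0],[0,0,0],[0,0,0],[0,0,0],[0,0,0],[0,0,0]]}'
python3 -m jog '{"gripper":[1,1,1,1],"slide":[[0,0,-0.1],[0,0,-0.25],[0,0,-0.4],[0,0,-0.4]],"angular":[[0,0,0],[0,0,0],[0,0,0],[0,0,0]]}'
```

```text
time_s: 8.83
ee_pos: [0.618, 0.0202, 0.0601]
tool_rot: [0.107, 0.7, -0.107, 0.698]
contact_force: [-0.6, -0.2, -0.3]
grip_width: 0.006
time_s: 9.17
ee_pos: [0.6198, 0.019, 0.0595]
tool_rot: [0.109, 0.698, -0.108, 0.7]
contact_force: [-0.9, 1.0, 3.9]
grip_width: 0.004
```

```bash
python3 -m jog '{"gripper":[1,1,1,1,1,1,1,1],"slide":[[0,0,0.5],[0,0,1.4],[-0.6,-0.6,1.6],[-1.8,-1.8,1.6],[-1.8,-1.8,1.6],[-1.8,-1.8,1.0],[-1.8,-1.8,0.6],[-1.8,-1.8,0.6]],"angular":[[0,0,0],[0,0,0],[0,0,0],[0,0,0],[0,0,0],[0,0,0],[0,0,0],[0,0,0]]}'
python3 - <<'E'
from h import *
f=manip.grab_frame("scene"); cv2.imwrite("pics/s6.png",cv2.resize(f["color"][180:280,270:400,::-1],None,fx=6,fy=6,interpolation=cv2.INTER_CUBIC))
print(manip.sense()["ee_pos"],manip.sense()["contact_force"])
E
```

```text
time_s: 9.83
ee_pos: [0.6006, 0.0021, 0.0624]
tool_rot: [0.108, 0.7, -0.107, 0.698]
contact_force: [0.5, 0.1, 0.5]
grip_width: 0.006
[0.60080407 0.00212277 0.06269027] [ 0.0624      0.27287437 -0.60173057]
```

View pics/s6.png

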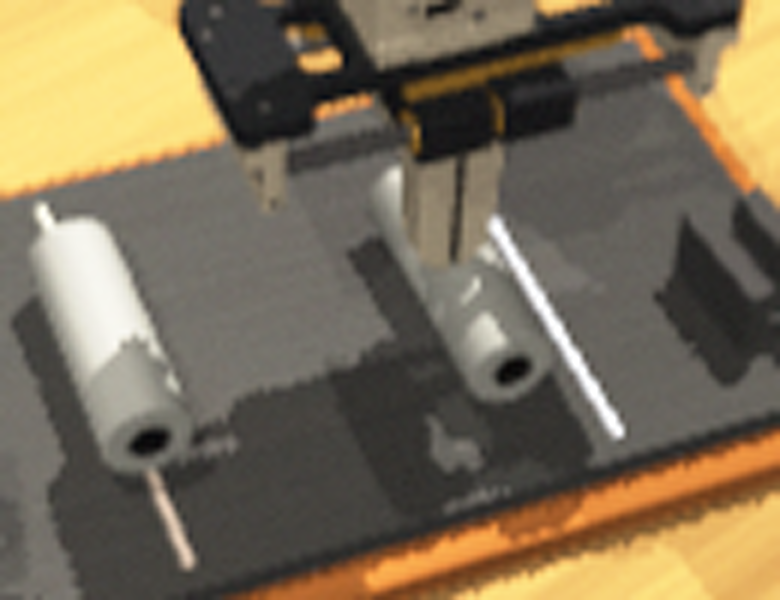

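```bash
python3 - <<'E'
from h import *
f=manip.grab_frame("scene"); a=np.radians(-17.2);A=np.array([np.cos(a),np.sin(a)]);N=np.array([-A[1],A[0]]);L=np.array([.595,.0434])
for n in (-.0775,-.053,-.034,-.030,-.0275):
  for al in (.0675,):
    print(n,((proj(f,[*(L+A*al+N*n),.044])-[270,180])*6+2.5).round(0))
E
```

```text
-0.0775 [398. 403.]
-0.053 [459. 385.]
-0.034 [505. 372.]
-0.03 [515. 369.]
-0.0275 [521. 367.]
```

```bash
python3 -m jog '{"gripper":[1,1,1,1,1,1],"slide":[[-0.06,-0.2,0],[-0.12,-0.38,0],[-0.12,-0.38,0],[-0.12,-0.38,-0.15],[-0.12,-0.38,-0.3],[-0.12,-0.38,-0.3]],"angular":[[0,0,0],[0,0,0],[0,0,0],[0,0,0],[0,0,0],[0,0,0]]}'
```

```text
time_s: 10.43
ee_pos: [0.6, -0.0028, 0.0609]
tool_rot: [0.108, 0.699, -0.108, 0.699]
contact_force: [-0.7, 0.1, 2.9]
grip_width: 0.004
```

```bash
python3 -m jog '{"gripper":[1,1,1,1,1,1,1,1],"slide":[[0.1,0.3,-0.04],[0.25,0.8,-0.05],[0.44,1.4,-0.05],[0.66,2.1,-0.05],[0.88,2.8,-0.05],[1.08,3.45,-0.05],[1.22,3.9,-0.05],[1.28,4.1,-0.05]],"angular":[[0,0,0],[0,0,0],[0,0,0],[0,0,0],[0,0,0],[0,0,0],[0,0,0],[0,0,0]]}'
python3 -m jog '{"gripper":[1,1,1,1,1,1,1,1],"slide":[[0,0,0],[0,0,0],[0,0,0.4],[0,0,1.4],[-0.5,-1.5,2.4],[-1.5,-4,3.4],[-2.5,-6.5,4.4],[-3.5,-9,5.4]],"angular":[[0,0,0],[0,0,0],[0,0,0],[0,0,0],[0,0,0],[0,0,0],[0,0,0],[0,0,0]]}'
python3 -m jog '{"gripper":[1,1,1,1,1],"slide":[[-1,-2.5,0],[-2.5,-5,0],[-4,-7.5,0],[-6,-9,0],[-6,-9,0]],"angular":[[0,0,0],[0,0,0],[0,0,0],[0,0,0],[0,0,0]]}'
python3 - <<'E'
from h import *
f=rep((300,169)); cv2.imwrite("pics/t7.png",cv2.resize(f["color"][90:270,220:460,::-1],None,fx=3.3,fy=3.3,interpolation=cv2.INTER_CUBIC))
E
```

```text
time_s: 11.1
ee_pos: [0.613, 0.0412, 0.0611]
tool_rot: [0.108, 0.699, -0.106, 0.699]
contact_force: [-1.7, 1.5, 5.2]
grip_width: 0.005
time_s: 11.77
ee_pos: [0.5768, -0.0543, 0.1153]
tool_rot: [0.108, 0.699, -0.109, 0.699]
contact_force: [0.7, 0.5, -0.6]
grip_width: 0.005
time_s: 12.18
ee_pos: [0.5119, -0.1489, 0.1148]
tool_rot: [0.11, 0.7, -0.113, 0.697]
contact_force: [-0.2, -0.4, 0.2]
grip_width: 0.003
120 [0.6103 0.0302] [0.0329 0.105 ] -17.43 n -8.0 a 18.6
130 [0.6108 0.0303] [0.0312 0.103 ] -17.49 n -7.8 a 19.0
140 [0.6114 0.0305] [0.029  0.1017] -17.68 n -7.4 a 19.5
150 [0.6123 0.0303] [0.0272 0.1001] -17.85 n -7.3 a 20.4
[ 0.51463379 -0.14607389  0.11492703] 12.2333
```

View pics/t7.png

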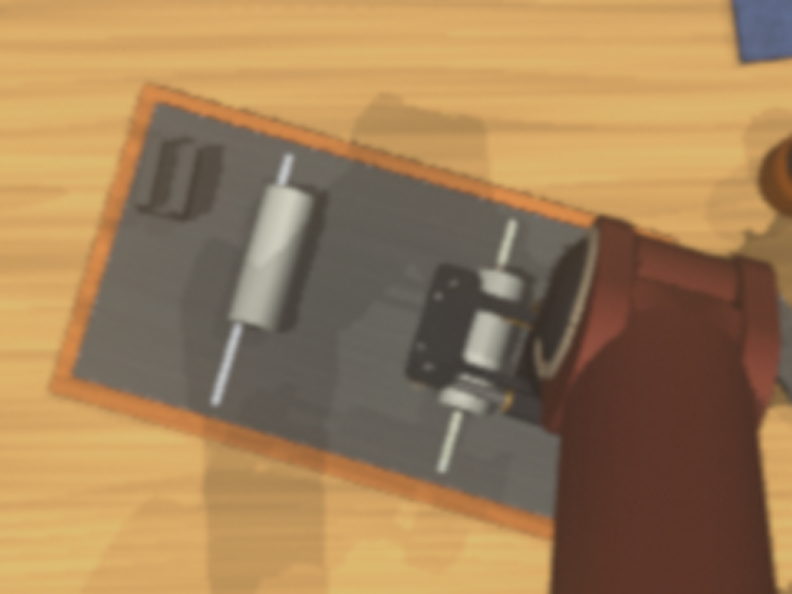

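```bash
python3 -m jog '{"gripper":[1,1,1,1,1,1,1,1],"slide":[[1.5,2.8,0],[3,5.5,0],[4.6,8.3,0],[6.2,11.2,0],[7.8,14,-1],[9.3,16.8,-2],[9.3,16.8,-2.5],[9.3,16.8,-2.5]],"angular":[[0,0,0],[0,0,0],[0,0,0],[0,0,0],[0,0,0],[0,0,0],[0,0,0],[0,0,0]]}'
python3 -m jog '{"gripper":[1,1],"slide":[[0,0,0],[0,0,0]],"angular":[[0,0,0],[0,0,0]]}'
```

```text
time_s: 12.9
ee_pos: [0.6105, 0.0302, 0.0879]
tool_rot: [0.106, 0.7, -0.105, 0.698]
contact_force: [-1.5, -1.3, -0.3]
grip_width: 0.003
time_s: 13.07
ee_pos: [0.6106, 0.0246, 0.0897]
tool_rot: [0.108, 0.699, -0.109, 0.699]
contact_force: [-0.4, 0.7, 0.5]
grip_width: 0.005
```

```bash
python3 -m jog '{"gripper":[1,1,1,1,1,1,1],"slide":[[-0.24,-0.19,0],[-0.24,-0.19,-0.8],[-0.24,-0.19,-1.6],[-0.24,-0.19,-2.2],[-0.24,-0.19,-2.5],[-0.24,-0.19,-2.5],[-0.24,-0.19,-2.5]],"angular":[[0,0,0],[0,0,0],[0,0,0],[0,0,0],[0,0,0],[0,0,0],[0,0,0]]}'
python3 -m jog '{"gripper":[1,1,1,1,1],"slide":[[0,0,-0.15],[0,0,-0.3],[0,0,-0.43],[0,0,-0.5],[0,0,-0.5]],"angular":[[0,0,0],[0,0,0],[0,0,0],[0,0,0],[0,0,0]]}'
```

```text
time_s: 13.65
ee_pos: [0.6081, 0.0246, 0.0637]
tool_rot: [0.108, 0.699, -0.108, 0.699]
contact_force: [0.8, 0.5, -0.6]
grip_width: 0.005
time_s: 14.07
ee_pos: [0.6088, 0.025, 0.0621]
tool_rot: [0.108, 0.698, -0.107, 0.699]
contact_force: [-4.5, 0.5, 13.8]
grip_width: 0.006
```

```bash
python3 -m jog '{"gripper":[1,1,1,1,1,1,1,1],"slide":[[0,0,0.15],[0.04,0.13,0.15],[0.12,0.38,0.15],[0.21,0.68,0.15],[0.31,1,0.15],[0.4,1.28,0.15],[0.45,1.44,0.15],[0.47,1.49,0.15]],"angular":[[0,0,0],[0,0,0],[0,0,0],[0,0,0],[0,0,0],[0,0,0],[0,0,0],[0,0,0]]}'
python3 -m jog '{"gripper":[1,1,1,1,1,1,1,1],"slide":[[0,0,0],[0,0,0],[0,0,0.2],[0,0,0.8],[0,0,2],[-0.5,-1.5,3.4],[-2,-4,4.4],[-3.5,-7,5.4]],"angular":[[0,0,0],[0,0,0],[0,0,0],[0,0,0],[0,0,0],[0,0,0],[0,0,0],[0,0,0]]}'
python3 -m jog '{"gripper":[1,1,1,1,1,1,1],"slide":[[-1,-2.5,1],[-2.5,-5,2],[-4,-7.5,3],[-6,-10,4],[-8,-12,4],[-10,-14,4],[-12,-16,4]],"angular":[[0,0,0],[0,0,0],[0,0,0],[0,0,0],[0,0,0],[0,0,0],[0,0,0]]}'
python3 - <<'E'
from h import *
f=rep((297,167)); cv2.imwrite("pics/t8.png",cv2.resize(f["color"][90:270,220:460,::-1],None,fx=3.3,fy=3.3,interpolation=cv2.INTER_CUBIC))
print("set");rep((366,193))
E
```

```text
time_s: 14.73
ee_pos: [0.6135, 0.0406, 0.0622]
tool_rot: [0.108, 0.698, -0.107, 0.699]
contact_force: [-2.7, 0.3, 9.4]
grip_width: 0.007
time_s: 15.4
ee_pos: [0.5785, -0.0288, 0.1158]
tool_rot: [0.107, 0.698, -0.106, 0.7]
contact_force: [-0.3, -0.2, 0.9]
grip_width: 0.005
time_s: 15.98
ee_pos: [0.4571, -0.1918, 0.1557]
tool_rot: [0.108, 0.698, -0.108, 0.699]
contact_force: [0.3, -0.5, -0.1]
grip_width: 0.005
120 [0.6122 0.0375] [0.0333 0.1064] -16.92 n -0.5 a 18.2
130 [0.6124 0.0377] [0.0313 0.105 ] -17.02 n -0.2 a 18.3
140 [0.6128 0.0378] [0.0293 0.1042] -17.17 n -0.0 a 18.7
150 [0.6131 0.0379] [0.0271 0.1026] -17.17 n 0.2 a 18.9
[ 0.4516004  -0.19735798  0.15549663] 16.0333
set
120 [ 0.5465 -0.1188] [0.0325 0.1058] -17.06 n -169.3 a 2.4
130 [ 0.5464 -0.1186] [0.031  0.1036] -17.06 n -169.1 a 2.2
140 [ 0.5461 -0.1185] [0.0289 0.1015] -17.02 n -169.1 a 1.9
150 [ 0.5458 -0.1182] [0.0269 0.1001] -17.35 n -168.9 a 1.5
[ 0.45392339 -0.1952798   0.15549785] 16.0833
```

View pics/t8.png

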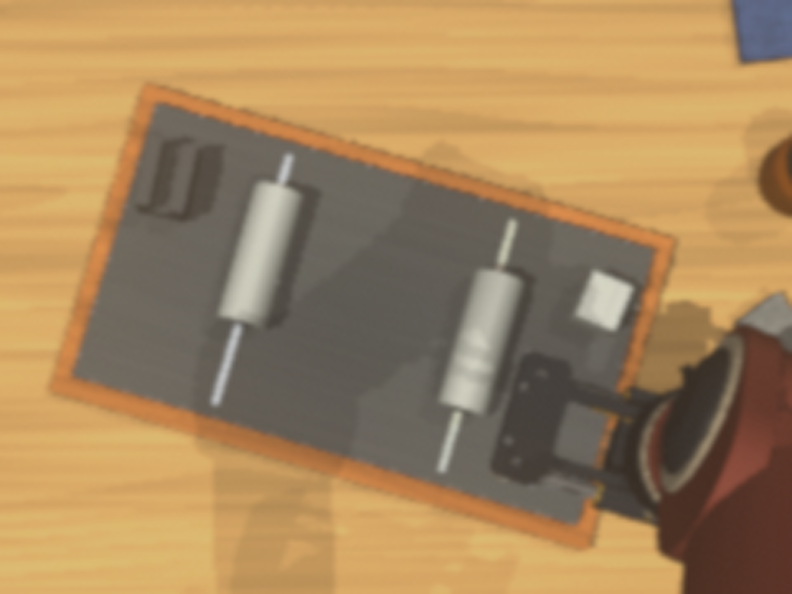

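```bash
python3 - <<'E'
from h import *
f=manip.grab_frame("scene"); cv2.imwrite("pics/s9.png",cv2.resize(f["color"][180:280,270:400,::-1],None,fx=6,fy=6,interpolation=cv2.INTER_CUBIC))
a=np.radians(-17.3);A=np.array([np.cos(a),np.sin(a)]);N=np.array([-A[1],A[0]]);L=np.array([.595,.0434])
for n in (-.004,0,.004): print(n,((proj(f,[*(L+A*.0685+N*n),.044])-[270,180])*6+2.5).round(0))
E
```

```text
-0.004 [579. 352.]
0 [588. 349.]
0.004 [598. 347.]
```

View pics/s9.png

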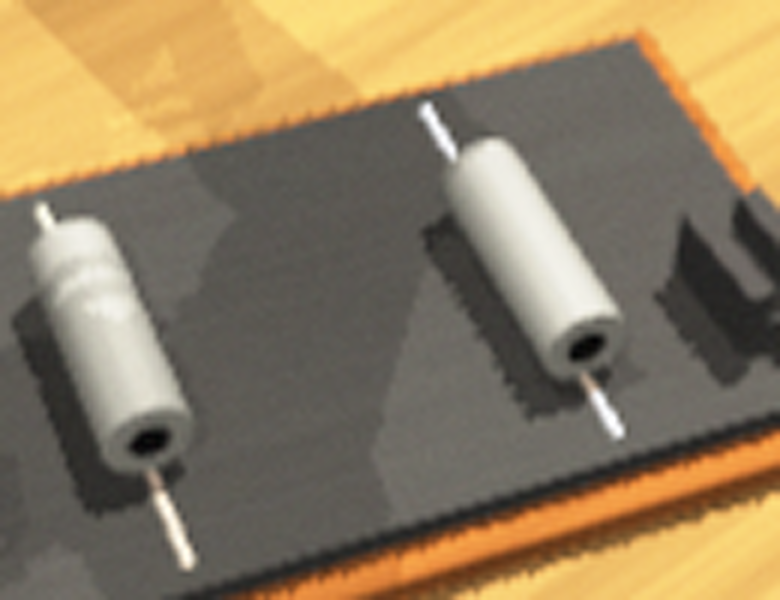

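The hole shows at crop (587,344), against (588,349) predicted for a centred roller. The line emerges centrally below the end, just as it does on the set roller at (150,440). I'm handing in.

```bash
python3 -c "
from rig import manip
manip.finish_job()"
```

```text
the job is handed in; nothing more can be done
```

I rolled the roller about 78 mm onto the empty line and handed the job in at about 16 s. It took four strokes with the closed fingertips pressing on its top at about 3–14 N. The arm is clear of everything.

- **Position:** the last top-camera check put the roller within about 0.5 mm of the line and about 169 mm from the set roller (170 mm nominal). The scene view agrees to about a millimetre.
- **Parallel:** its measured angle was −17.0° to −17.2°, against about −17.3° for the line. That is within about 0.5°, which is roughly the measurement noise.
- **Along the line:** it lies about 18 mm off the line's middle lengthwise. It started about that far off, and I left it because correcting it would have meant dragging.
- **One slip:** before the third stroke the fingertip came down about 24 mm off target. It rolled the roller back about 3 mm, which I noticed and made up.
- **Everything else:** the set roller, the two blocks and the plate looked unmoved in the last pictures. The set roller's measured position differed by about 1 mm from the start; I put that down to the changed shadow, but did not confirm it. I did not re-measure the items on the table.

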